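Lock the sample mill and hold its run lever

ROBOT

A 6-joint arm with a two-finger parallel gripper is mounted at the origin on the work surface. World frame = base frame: x ahead of the robot, y to its left, z up, the work surface at z = 0. Lengths are in m, angles in degrees, forces in N, time in s.
With the tool pointing down it reaches from about 0.3 to 0.775 m from the base axis. Payload 14.6 kg.
Tool frame: the origin (TCP) lies between the finger pads; the fingertips stand ahead of it and the grasp point (between the pads) lies 3 mm ahead of it (ctrl.finger_overhang is the z of the fingertips in the tool frame, in m); z points along the fingers, y is the line along which they close (so a half turn about z gives the same grasp; the last joint's range is limited). The gripper opens to 85 mm and grips with 20 to 120 N. Pads are 22 mm wide; open, the fingers measure 114 mm over their backs; the gripper's body (76 mm by 85 mm) begins 54 mm behind the grasp point. The pads swing forward as they close: fully open they stand 13 mm farther back than shut.
Start: joints at [66.2, 17.183, 87.147, -0, 75.671, -3.816], TCP at [0.188, 0.517, 0.253] pointing down, gripper open.
Joint ranges: [-173.82, 173.82], [-45.26, 126.66], [13.44, 144.39], [-59.66, 239.66], [0, 175.72], [-146.38, 146.38]. Speed limits (degrees/s): [127.2, 127.2, 147.25, 180, 180, 180].

INTERFACE

Orientations are given as [roll, pitch, yaw] about the fixed x, y, z axes, in that order (R = Rz(yaw) Ry(pitch) Rx(roll)).
In Python, from rig import sensors, snapshot, camera_info, order, ctrl gives the robot as it stands.
- The arm moves only by the tool move_arm, never from a script. Its argument "plan" is a list of rows, each a list of 5 numbers: the shift along the tool's x, y, z in m, then the turn about the tool's z in rad, then the finger opening in m, from 0 to 0.0854. A call has 1 to 8 rows; each row is the pose to reach, as a shift and turn from the pose commanded when the call began, along the tool's axes at that moment; what a row does not reach only later rows make up. A row lasts 1/10 s, in which the tool goes at most 50 mm and 8.59 degrees, less where a joint would pass 70% of its speed; a pose out of reach is approached as far as the arm can. A call with a gripper value outside its range is refused whole. The fingers move at their own pace and stop on an object; "force" is the grip in N (left out, the last holds). Time passes only in rows, so rows that repeat a pose let the fingers close. It gives the time, the measured TCP pose, the force, the opening and the grip force at its end, in the units of the state.
- sensors.get_obs(): the state, without advancing time (a new reading comes with each control period).
- snapshot(name): name is "side" or "top"; returns the picture (420x560x3 uint8, red, green, blue); there is no depth.
- camera_info(name): a dict with "mtx" (3x3 intrinsics, pixels), "k1" (the pictures are not rectified: a ray, as slopes to the right and down, at radius r is drawn at 1 + k1 r^2 times it, then the intrinsics apply), "pose" (4x4, takes a point from camera to world coordinates). Camera axes: x right, y down, z forward; pixel columns grow to the right and rows downward; lengths in m; the calibration is good to about 2 mm. A picture is of the moment at which its call begins. camera_info takes no time and is no camera call.
- order.hand_in(): hands the job in; it is judged then, once.
The state is a dict: "clock": time; "q": joint angles; "qd": joint speeds; "effort": joint torques, N m; "tcp_pos": TCP position; "ee_rot": TCP orientation; "wrist_force": force on the tool from outside, world axes, zero at the start; "moment": the same for the moment, N m; "width": finger opening in m; "grip_force": force on a finger pad.
Only numpy, scipy, OpenCV 4.12 (cv2) and the standard library are available. Lean on these libraries where they do the work, as an engineer would, in place of code of your own. Each camera call takes 0.05 s, during which the arm holds its last target. There are 200 camera calls.

TASK

Lock the sample mill's lid by turning the collar clockwise (seen from above) by its orange lug, fully home at the green mark; only then press the spring-loaded run lever down from above with the gripper's fingers until it is level, its red pointer in the green band, and keep it held there to run the mill. Never push the lever on down into the red, and do not disturb the jar, rack, bottles, beakers and brush around the mill. Finish while still holding the lever level: do not let go at the end.

Things in the scene. Friction and masses are not known exactly. Their poses are not given: they have to be found in the camera images.
- mill: Sample mill, screwed to the bench, turned up to 0.35 rad either way: white base plate 200 x 400 mm, 20 mm thick. Origin: centre of the plate's underside, on the bench; x points to the mill's back (away from the operator), y to its left. Left half: round grey tower (184 mm across, 95 mm high) with the chamber and greenish lid (92 mm across, top 135 mm above the bench). Right half: run lever.
- collar_axis (a point): Point on the vertical axis about which the lock collar turns (the tower's centre line), 140 mm above the bench. The collar is a dark steel ring round the chamber, 115 mm across, its top 113 mm above the bench.
- collar_lug (a point): Grip point of the collar's upright orange lug, 142 mm above the bench, 69 mm out from the axis, on the operator's side of the tower. The lug is 14 mm wide along the turning direction, 16 mm radially, its top 167 mm above the bench. Pinch it across the 14 mm or push its side; it moves on a circle about collar_axis.
- lock_collar (a joint): Lock collar angle in rad, grows clockwise seen from above: 0 is open (lug at the red mark on top of the tower), 0.6 lug straight towards the operator, 1.2 locked (lug at the green mark, hard stop). Starts between 0 and 0.4. Light friction (about 2 N at the lug); it stays where it is left.
- lever_hinge (a point): Centre of the run lever's horizontal hinge pin, 85 mm above the bench, on the mill's right half towards the back. The lever runs from here straight towards the operator (the mill's -x).
- lever_pad (a point): Centre of the top face of the run lever's pad (black, blue top, 50 mm along the lever, 40 mm wide). Released, the lever slopes up towards the operator at 0.4 rad: this point is 133 mm above the bench, 88 mm in front of the hinge pin. Level: 95 mm above the bench, 100 mm in front of the pin. Press it from above.
- strip_top (a point): Top of a fixed strip 12 x 6 mm, 117 mm above the bench, right of the lever: 36 mm from its centre line, 55 mm in front of the hinge pin. Yellow at the top, then green, then red; a thin red pointer on the lever passes it and is in the middle of the green when the lever is level.
- run_lever (a joint): Run lever angle in rad: 0 released (up), 0.4 level (pointer mid green; green is 0.30 to 0.50), 0.75 bottomed in the red (the mill trips above 0.60). Sprung dead-man lever: pushes back with about 4 N at the pad to start, 9 N at level, 13 N at the bottom, and springs up when let go.
- sample_jar: small capped sample jar, blue lid, 40 mm across, 55 mm high, standing on the mill's base plate at the back between tower and lever. Bystander, loose. Origin at the centre of its underside.
- tube_rack: white test-tube rack with capped tubes, 60 x 200 mm, 147 mm high, behind the mill. Bystander, loose. Origin at the centre of its underside.
- wash_bottle_a: white wash bottle with bent spout, 66 mm across, 190 mm high, behind the mill. Bystander, loose. Origin at the centre of its underside.
- wash_bottle_b: white wash bottle with bent spout, 66 mm across, 190 mm high, to the left of the mill. Bystander, loose. Origin at the centre of its underside.
- beaker_a: glass beaker, 68 mm across, 85 mm high, in front of the lever side of the mill. Bystander, loose. Origin at the centre of its underside.
- beaker_b: glass beaker, 60 mm across, 75 mm high, to the right of the mill. Bystander, loose. Origin at the centre of its underside.
- brush: yellow-handled cleaning brush, 170 mm long, lying in front of the mill (on the robot's side). Bystander, loose. Origin at its middle, on its underside.

How it is judged:
By the outcome, as a careful person would: the job done as asked, in the order asked, and still so for the second after the job is handed in, while the arm keeps its last pose, push and grip.
It also fails if it takes over 48 s, if anything falls off the work surface, if the arm or the gripper's body presses on something with over 40 N, if the wrist force passes 120 N, or if a joint passes its speed limit or range.

## Working session

There is one attempt and no reset: what is moved stays moved. The work goes in short steps, Python scripts to look and compute and a tool call to move; the robot and the scene stay as the last step left them, time stands still between calls to the robot, and variables do not carry over. Pictures are saved under pics/ and viewed, at most 10 in all, crops included, and the job is handed in when it is done.

Besides the shell and the picture viewer there is one more tool, called as name(argument=value, ...) on one line, values as JSON. move_arm: Moves the arm, as the interface text tells. Its arguments: {"type":"object","properties":{"plan":{"type":"array"},"force":{"type":"number"}},"required":["plan"]}

```bash
mkdir -p pics; python3 - <<'E'
from rig import sensors, snapshot, camera_info, order, ctrl
import cv2,numpy as np
for n in("top","side"):
    im=snapshot(n); cv2.imwrite(f"pics/{n}0.png",im[:,:,::-1]); c=camera_info(n); print(n,np.round(c["mtx"],1).tolist(),c["k1"],np.round(c["pose"],3).tolist())
o=sensors.get_obs(); print(o["tcp_pos"],o["ee_rot"],o["clock"],ctrl.finger_overhang,o["width"])
E
```

```text
top [[449.5, 0.0, 285.6], [0.0, 449.5, 209.0], [0.0, 0.0, 1.0]] -0.01754807869778643 [[-0.144, -0.96, 0.24, 0.34], [-0.99, 0.14, -0.034, 0.075], [-0.001, -0.242, -0.97, 1.122], [0.0, 0.0, 0.0, 1.0]]
side [[474.9, 0.0, 278.6], [0.0, 474.9, 214.7], [0.0, 0.0, 1.0]] -0.1442646786182983 [[0.965, -0.198, 0.171, 0.355], [-0.261, -0.718, 0.645, -0.794], [-0.005, -0.667, -0.745, 1.068], [0.0, 0.0, 0.0, 1.0]]
[0.18789398 0.51672213 0.25277281] [-1.79941759e+02 -4.06448478e-03  1.60015828e+02] 0.1 0.022 0.08546788970103184
```

View pics/top0.png

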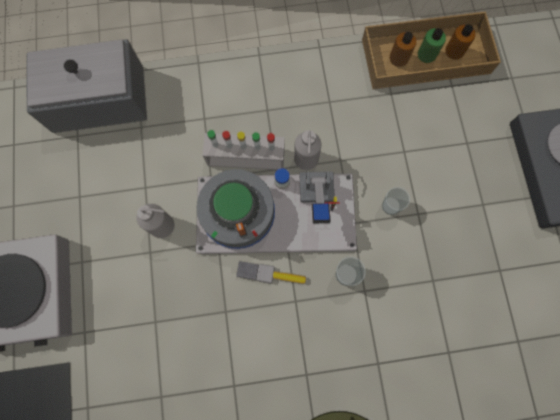

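View pics/side0.png

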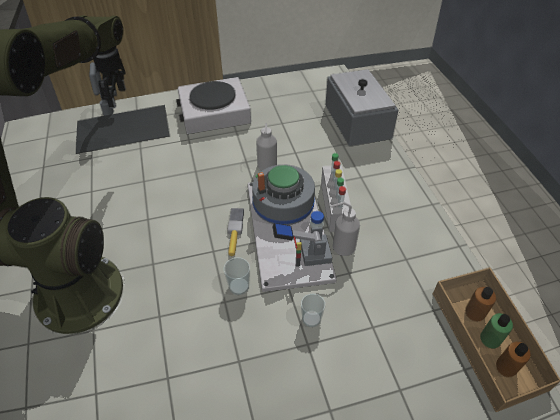

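```bash
cat > h.py <<'E'
import cv2,numpy as np
from rig import sensors,snapshot,camera_info,order,ctrl
def ray(n,p):
    c=camera_info(n);P=np.array(c["pose"])
    u=cv2.undistortPoints(np.array([[p]],float),np.array(c["mtx"]),np.array([c["k1"],0,0,0,0.]))[0,0]
    return P[:3,3],P[:3,:3]@np.array([*u,1])
def plane(n,p,z):
    o,d=ray(n,p);return o+d*(z-o[2])/d[2]
def tri(a,b):
    (o1,d1),(o2,d2)=ray("top",a),ray("side",b)
    s=np.linalg.lstsq(np.c_[d1,-d2],o2-o1,rcond=None)[0]
    p,q=o1+s[0]*d1,o2+s[1]*d2;return (p+q)/2,np.linalg.norm(p-q)
R={"green":((40,90,40),(85,255,255)),"blue":((105,120,60),(130,255,255)),"orange":((3,110,80),(14,255,255)),"red":((170,120,80),(179,255,255)),"red0":((0,150,80),(3,255,255))}
def blobs(im,c,box):
    x,y,X,Y=box;h=cv2.cvtColor(im,cv2.COLOR_RGB2HSV)
    m=np.zeros(h.shape[:2],np.uint8);m[y:Y,x:X]=cv2.inRange(h,*map(np.array,R[c]))[y:Y,x:X]
    n,_,s,ce=cv2.connectedComponentsWithStats(m)
    return [(s[i].tolist(),ce[i].round(1).tolist()) for i in range(1,n) if s[i][4]>3]
E
python3 - <<'E'
from h import *
t=cv2.imread("pics/top0.png")[:,:,::-1].copy();s=cv2.imread("pics/side0.png")[:,:,::-1].copy()
for n,im,b in(("top",t,(190,165,365,260)),("side",s,(240,155,345,290))):
    for c in R: print(n,c,blobs(im,c,b))
a=cv2.resize(t[160:262,185:365],None,fx=4.4,fy=2.9*1.5,interpolation=cv2.INTER_CUBIC)
cv2.imwrite("pics/topc.png",cv2.resize(t[160:262,185:365],None,fx=4.4,fy=4.4,interpolation=cv2.INTER_CUBIC)[:,:,::-1])
cv2.imwrite("pics/sidec.png",cv2.resize(s[150:295,225:365],None,fx=4,fy=4,interpolation=cv2.INTER_CUBIC)[:,:,::-1])
E
```

```text
top green [([214, 183, 38, 37, 1080], [232.7, 201.1]), ([212, 232, 5, 6, 21], [214.0, 234.3])]
top blue [([275, 169, 14, 14, 160], [281.7, 175.4]), ([313, 204, 16, 16, 236], [320.7, 211.5])]
top orange [([332, 201, 6, 3, 10], [334.1, 202.3]), ([236, 222, 9, 13, 57], [240.4, 228.3])]
top red []
top red0 [([253, 231, 3, 5, 8], [254.1, 233.0])]
side green [([332, 155, 6, 6, 30], [334.3, 157.1]), ([271, 167, 7, 5, 11], [274.1, 169.2]), ([281, 166, 5, 1, 5], [283.0, 166.0]), ([268, 172, 15, 16, 39], [273.1, 180.1]), ([273, 173, 3, 3, 4], [274.2, 174.2]), ([256, 175, 2, 2, 4], [256.5, 175.5]), ([337, 178, 7, 8, 44], [339.8, 181.5]), ([297, 250, 4, 3, 11], [298.5, 251.1])]
side blue [([254, 203, 60, 34, 315], [284.0, 223.8]), ([311, 211, 13, 13, 127], [316.9, 217.0])]
side orange [([258, 173, 7, 17, 88], [260.9, 181.4])]
side red []
side red0 [([334, 161, 6, 5, 21], [336.2, 163.4]), ([339, 186, 6, 6, 24], [341.7, 188.9]), ([261, 197, 3, 3, 5], [262.2, 198.2])]
```

View pics/topc.png

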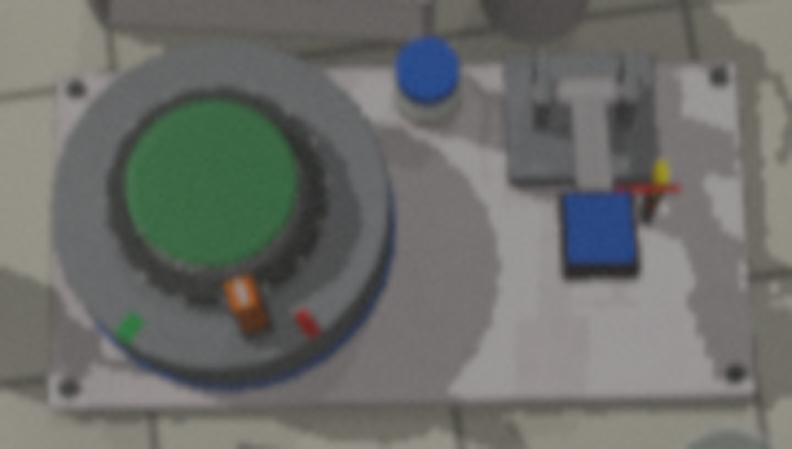

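View pics/sidec.png

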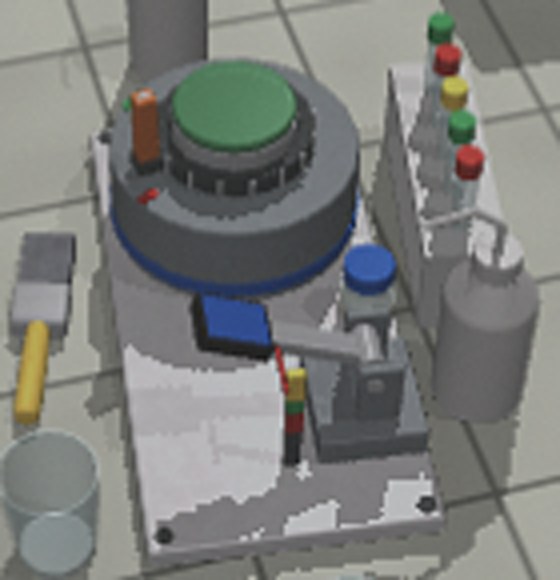

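```bash
python3 - <<'E'
from h import *
f=lambda x,y:(185+(x+.5)/4.4-.5,160+(y+.5)/4.4-.5)
g=lambda x,y:(225+(x+.5)/4-.5,150+(y+.5)/4-.5)
sc=[plane("top",f(*p),.02) for p in((76,90),(69,388),(735,373),(718,76))]
print("screws",np.round(sc,4).tolist())
C=np.mean(sc,0)
for v in(sc[0]-sc[3],sc[1]-sc[2]):print("yaw from y",np.degrees(np.arctan2(-v[0],v[1])))
for v in(sc[0]-sc[1],sc[3]-sc[2]):print("yaw from x",np.degrees(np.arctan2(v[1],v[0])))
ax=plane("top",(232.7,201.1),.135);print("centre",C,"axis",ax)
print("axis side",plane("side",g(234,103),.135))
for n,p in(("green",(214,234.3)),("red",(254.1,233))):
    v=plane("top",p,.0955)-ax;print(n,v,np.degrees(np.arctan2(v[1],v[0])),np.hypot(*v[:2]))
for m in("top",f(242,291)),("side",g(145,95)):
    l=plane(*m,.167);v=l-ax;print("lug",l,np.degrees(np.arctan2(v[1],v[0])),np.hypot(*v[:2]))
print("lugtri",tri(f(242,291),g(145,95)))
print("pad",plane("top",(320.7,211.5),.133),plane("side",g(237,325),.133),tri((320.7,211.5),g(237,325)))
b=plane("top",f(720,240),.0)
print("jar",plane("top",(281.7,175.4),.055),"bottle_a",plane("top",(308,137),.15))
E
```

```text
screws [[0.719, 0.2379, 0.02], [0.5446, 0.2593, 0.02], [0.499, -0.1132, 0.02], [0.6733, -0.1348, 0.02]]
yaw from y -6.991619536039975
yaw from y -6.982178266877321
yaw from x -6.988106541527786
yaw from x -7.071272114743121
centre [0.60897332 0.06230076 0.02      ] axis [0.6194002  0.15636525 0.135     ]
axis side [0.62022166 0.15526588 0.135     ]
green [-0.06189289  0.05555734 -0.0395    ] 138.08768129040868 0.08317059316165938
red [-0.07226519 -0.0370716  -0.0395    ] -152.84245361361943 0.08121921412187698
lug [0.55312464 0.14526994 0.167     ] -170.49614374867713 0.06719789405005296
lug [0.55394918 0.14689843 0.167     ] -171.76982636827194 0.06613212532900654
lugtri (array([0.55318728, 0.14516068, 0.16857493]), np.float64(0.0008082184673583103))
pad [ 0.56695779 -0.03797009  0.133     ] [ 0.56738652 -0.04221503  0.133     ] (array([ 0.5682364 , -0.03850457,  0.12834022]), np.float64(0.00040836338043563175))
jar [0.69033782 0.03433559 0.055     ] bottle_a [ 0.74311798 -0.03585975  0.15      ]
```

move_arm(plan=[[-0.04, -0.02, 0, -0.05, 0.0854], [-0.08, -0.04, 0, -0.1, 0.0854], [-0.125, -0.06, 0, -0.16, 0.0854], [-0.17, -0.08, 0, -0.22, 0.0854], [-0.215, -0.1, 0, -0.27, 0.0854], [-0.255, -0.12, 0, -0.32, 0.0854], [-0.295, -0.14, 0, -0.38, 0.0854], [-0.34, -0.16, 0, -0.44, 0.0854]])

```text
clock: 0.9
tcp_pos: [0.4536, 0.2488, 0.2532]
ee_rot: [180.0, -0.0, -174.6]
wrist_force: [-0.6, 1.2, 0.6]
width: 0.0851
grip_force: 0.0
```

```bash
cat >> h.py <<'E'
def to(p,yaw):
    from scipy.spatial.transform import Rotation as T
    o=sensors.get_obs();r=o["ee_rot"];M=T.from_euler("xyz",r,degrees=True)
    print("clock",o["clock"],"tcp",np.round(o["tcp_pos"],4),np.round(r,2),"F",np.round(o["wrist_force"],2),"w",round(o["width"],4),"shift",M.inv().apply(np.array(p)-o["tcp_pos"]).round(4),"turn",round(np.radians((r[2]-yaw+180)%360-180),4))
AX=np.array([.6196,.156])
def lug(a,z,r=.069): t=np.radians(a);return [*(AX+r*np.array([np.cos(t),np.sin(t)])),z]
E
python3 -c "
from h import *
to(lug(189,.145),189)"
```

```text
clock 0.9 tcp [0.4536 0.2488 0.2532] [ 1.8000e+02 -1.0000e-02 -1.7461e+02] F [-0.65  1.23  0.61] w 0.0851 shift [-0.0878 -0.1124  0.1082] turn -0.063
```

move_arm(plan=[[-0.03, -0.037, 0, -0.03, 0.0854], [-0.06, -0.075, 0, -0.063, 0.0854], [-0.088, -0.112, 0, -0.063, 0.0854], [-0.088, -0.112, 0.03, -0.063, 0.0854], [-0.088, -0.112, 0.06, -0.063, 0.0854], [-0.088, -0.112, 0.09, -0.063, 0.0854], [-0.088, -0.112, 0.108, -0.063, 0.0854], [-0.088, -0.112, 0.108, -0.063, 0.0854]])

```text
clock: 1.7
tcp_pos: [0.5494, 0.1465, 0.1425]
ee_rot: [-180.0, -0.3, -171.2]
wrist_force: [0.3, 0.4, -0.6]
width: 0.0852
grip_force: 0.0
```

```bash
python3 -c "
from h import *
to(lug(189,.145),189)
a=snapshot('top')[165:265,185:285];b=snapshot('side')[140:240,220:320]
cv2.imwrite('pics/p1.png',cv2.resize(np.hstack([a,b]),None,fx=4,fy=4,interpolation=cv2.INTER_CUBIC)[:,:,::-1])"
```

```text
clock 1.7 tcp [0.5494 0.1465 0.1425] [-179.99   -0.29 -171.17] F [ 0.26  0.38 -0.63] w 0.0852 shift [-0.0018 -0.0016 -0.0025] turn -0.003
```

View pics/p1.png

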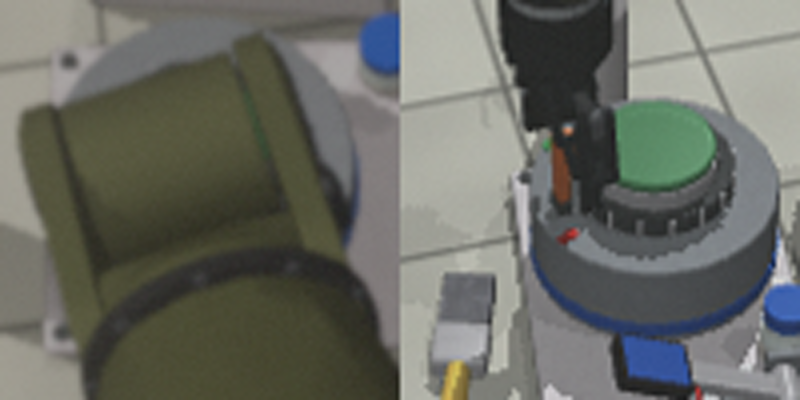

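The side view shows the orange lug (about crop pixel 562,170) standing between the open fingers, with the lid clear of them. I'll close now.

move_arm(plan=[[0, 0, 0, 0, 0.03], [0, 0, 0, 0, 0.01], [0, 0, 0, 0, 0.0], [0, 0, 0, 0, 0.0], [0, 0, 0, 0, 0.0], [0, 0, 0, 0, 0.0], [0, 0, 0, 0, 0.0], [0, 0, 0, 0, 0.0]], force=30)

```text
clock: 2.6
tcp_pos: [0.5507, 0.1467, 0.1455]
ee_rot: [-180.0, 0.0, -171.2]
wrist_force: [-2.9, -3.4, 5.5]
width: 0.0141
grip_force: 31.1
```

```bash
python3 -c "
from h import *
for a in (189,182,175,168,161,154,147,143,138.6,136): to(lug(a,.1425),a)"
```

```text
clock 2.6 tcp [0.5507 0.1467 0.1455] [-1.7999e+02  1.0000e-02 -1.7118e+02] F [-2.94 -3.39  5.52] w 0.0141 shift [-0.0005 -0.0016  0.003 ] turn -0.0031
clock 2.6 tcp [0.5507 0.1467 0.1455] [-1.7999e+02  1.0000e-02 -1.7118e+02] F [-2.94 -3.39  5.52] w 0.0141 shift [-0.001   0.0069  0.003 ] turn 0.1191
clock 2.6 tcp [0.5507 0.1467 0.1455] [-1.7999e+02  1.0000e-02 -1.7118e+02] F [-2.94 -3.39  5.52] w 0.0141 shift [-0.0025  0.0151  0.003 ] turn 0.2413
clock 2.6 tcp [0.5507 0.1467 0.1455] [-1.7999e+02  1.0000e-02 -1.7118e+02] F [-2.94 -3.39  5.52] w 0.0141 shift [-0.005   0.0232  0.003 ] turn 0.3635
clock 2.6 tcp [0.5507 0.1467 0.1455] [-1.7999e+02  1.0000e-02 -1.7118e+02] F [-2.94 -3.39  5.52] w 0.0141 shift [-0.0085  0.0309  0.003 ] turn 0.4856
clock 2.6 tcp [0.5507 0.1467 0.1455] [-1.7999e+02  1.0000e-02 -1.7118e+02] F [-2.94 -3.39  5.52] w 0.0141 shift [-0.0129  0.0381  0.003 ] turn 0.6078
clock 2.6 tcp [0.5507 0.1467 0.1455] [-1.7999e+02  1.0000e-02 -1.7118e+02] F [-2.94 -3.39  5.52] w 0.0141 shift [-0.0181  0.0447  0.003 ] turn 0.73
clock 2.6 tcp [0.5507 0.1467 0.1455] [-1.7999e+02  1.0000e-02 -1.7118e+02] F [-2.94 -3.39  5.52] w 0.0141 shift [-0.0215  0.0481  0.003 ] turn 0.7998
clock 2.6 tcp [0.5507 0.1467 0.1455] [-1.7999e+02  1.0000e-02 -1.7118e+02] F [-2.94 -3.39  5.52] w 0.0141 shift [-0.0254  0.0517  0.003 ] turn 0.8766
clock 2.6 tcp [0.5507 0.1467 0.1455] [-1.7999e+02  1.0000e-02 -1.7118e+02] F [-2.94 -3.39  5.52] w 0.0141 shift [-0.0278  0.0536  0.003 ] turn 0.922
```

move_arm(plan=[[-0.0005, 0.003, 0, 0.06, 0], [-0.001, 0.007, 0, 0.12, 0], [-0.0015, 0.011, 0, 0.18, 0], [-0.0025, 0.015, 0, 0.24, 0], [-0.0035, 0.019, 0, 0.3, 0], [-0.005, 0.023, 0, 0.363, 0], [-0.0065, 0.027, 0, 0.425, 0], [-0.0085, 0.031, 0, 0.486, 0]])

```text
clock: 3.4
tcp_pos: [0.5539, 0.1795, 0.1455]
ee_rot: [180.0, -0.0, 160.9]
wrist_force: [-6.3, 1.4, 6.1]
width: 0.0137
grip_force: 30.8
```

```bash
python3 -c "
from h import *
for a in (161,154,147,143,138.6,136): to(lug(a,.1455),a)"
```

```text
clock 3.4 tcp [0.5539 0.1795 0.1455] [ 1.7998e+02 -5.0000e-02  1.6090e+02] F [-6.28  1.43  6.13] w 0.0137 shift [-0.0008 -0.0008  0.    ] turn -0.0018
clock 3.4 tcp [0.5539 0.1795 0.1455] [ 1.7998e+02 -5.0000e-02  1.6090e+02] F [-6.28  1.43  6.13] w 0.0137 shift [-0.0013  0.0076  0.    ] turn 0.1204
clock 3.4 tcp [0.5539 0.1795 0.1455] [ 1.7998e+02 -5.0000e-02  1.6090e+02] F [-6.28  1.43  6.13] w 0.0137 shift [-0.0028  0.0159  0.    ] turn 0.2425
clock 3.4 tcp [0.5539 0.1795 0.1455] [ 1.7998e+02 -5.0000e-02  1.6090e+02] F [-6.28  1.43  6.13] w 0.0137 shift [-0.0041  0.0205  0.    ] turn 0.3123
clock 3.4 tcp [0.5539 0.1795 0.1455] [ 1.7998e+02 -5.0000e-02  1.6090e+02] F [-6.28  1.43  6.13] w 0.0137 shift [-0.0059  0.0255  0.    ] turn 0.3891
clock 3.4 tcp [0.5539 0.1795 0.1455] [ 1.7998e+02 -5.0000e-02  1.6090e+02] F [-6.28  1.43  6.13] w 0.0137 shift [-0.0072  0.0284  0.    ] turn 0.4345
```

move_arm(plan=[[-0.0004, 0.004, 0, 0.06, 0], [-0.001, 0.008, 0, 0.12, 0], [-0.002, 0.012, 0, 0.18, 0], [-0.003, 0.016, 0, 0.24, 0], [-0.004, 0.0205, 0, 0.31, 0], [-0.005, 0.023, 0, 0.35, 0], [-0.0055, 0.0245, 0, 0.37, 0], [-0.0055, 0.0245, 0, 0.37, 0]])

```text
clock: 4.2
tcp_pos: [0.5667, 0.2019, 0.1456]
ee_rot: [180.0, -0.1, 139.8]
wrist_force: [-8.7, 9.4, 6.5]
width: 0.0136
grip_force: 30.9
```

```bash
python3 -c "
from h import *
for a in (139,137,135): to(lug(a,.1455),a)"
```

```text
clock 4.2 tcp [0.5667 0.2019 0.1456] [ 1.7996e+02 -1.3000e-01  1.3983e+02] F [-8.72  9.42  6.47] w 0.0136 shift [-0.001   0.0001  0.0001] turn 0.0145
clock 4.2 tcp [0.5667 0.2019 0.1456] [ 1.7996e+02 -1.3000e-01  1.3983e+02] F [-8.72  9.42  6.47] w 0.0136 shift [-0.0011  0.0025  0.0001] turn 0.0494
clock 4.2 tcp [0.5667 0.2019 0.1456] [ 1.7996e+02 -1.3000e-01  1.3983e+02] F [-8.72  9.42  6.47] w 0.0136 shift [-0.0013  0.0049  0.0001] turn 0.0843
```

move_arm(plan=[[0.001, 0.001, 0, 0.015, 0], [0.001, 0.002, 0, 0.03, 0], [0.001, 0.002, 0, 0.03, 0]])

```text
clock: 4.5
tcp_pos: [0.5677, 0.203, 0.1456]
ee_rot: [180.0, -0.0, 138.1]
wrist_force: [-5.9, 4.3, 7.2]
width: 0.0136
grip_force: 30.9
```

move_arm(plan=[[0.0, 0.001, 0, 0.015, 0], [0.0, 0.0015, 0, 0.02, 0], [0.0, 0.0015, 0, 0.02, 0]])

```text
clock: 4.8
tcp_pos: [0.5679, 0.2031, 0.1455]
ee_rot: [-179.8, -0.1, 137.0]
wrist_force: [-16.8, -4.6, 12.6]
width: 0.0139
grip_force: 36.6
```

```bash
python3 -c "
from h import *
for a in (139,137,135): to(lug(a,.1455),a)"
```

```text
clock 4.8 tcp [0.5679 0.2031 0.1455] [-1.7983e+02 -9.0000e-02  1.3696e+02] F [-16.76  -4.6   12.63] w 0.0139 shift [-0.001  -0.0016  0.    ] turn -0.0357
clock 4.8 tcp [0.5679 0.2031 0.1455] [-1.7983e+02 -9.0000e-02  1.3696e+02] F [-16.76  -4.6   12.63] w 0.0139 shift [-0.0009  0.0008  0.    ] turn -0.0008
clock 4.8 tcp [0.5679 0.2031 0.1455] [-1.7983e+02 -9.0000e-02  1.3696e+02] F [-16.76  -4.6   12.63] w 0.0139 shift [-0.001   0.0032  0.    ] turn 0.0341
```

move_arm(plan=[[0.0, 0.001, 0, 0, 0], [0.0, 0.0015, 0, 0, 0], [0.0, 0.0015, 0, 0, 0]])

```text
clock: 5.1
tcp_pos: [0.5681, 0.2032, 0.1455]
ee_rot: [-179.6, -0.1, 136.9]
wrist_force: [-26.9, -14.5, 18.3]
width: 0.0136
grip_force: 38.7
```

move_arm(plan=[[0, 0, 0, 0, 0.05], [0, 0, 0, 0, 0.05], [0, 0, 0, 0, 0.05], [0, 0, 0, 0, 0.05], [0, 0, 0, 0, 0.05], [0, 0, -0.03, 0, 0.05], [0, 0, -0.06, 0, 0.05], [0, 0, -0.1, 0, 0.05]])

```text
clock: 5.9
tcp_pos: [0.5695, 0.2044, 0.2452]
ee_rot: [-179.9, -0.1, 136.9]
wrist_force: [0.4, 0.3, 0.8]
width: 0.05
grip_force: 0.0
```

```bash
python3 -c "
from h import *
to([.567,-.039,.22],173)"
```

```text
clock 5.9 tcp [0.5695 0.2044 0.2452] [-1.7988e+02 -8.0000e-02  1.3693e+02] F [0.35 0.34 0.78] w 0.05 shift [-0.1644 -0.1795  0.0254] turn -0.6296
```

move_arm(plan=[[-0.026, -0.031, 0, -0.1, 0.0], [-0.052, -0.062, 0, -0.2, 0.0], [-0.078, -0.093, 0, -0.3, 0.0], [-0.104, -0.124, 0, -0.42, 0.0], [-0.13, -0.155, 0.0, -0.53, 0.0], [-0.155, -0.1856, 0.02, -0.63, 0.0], [-0.155, -0.1856, 0.045, -0.63, 0.0], [-0.155, -0.1856, 0.045, -0.63, 0.0]])

```text
clock: 6.7
tcp_pos: [0.5553, -0.0377, 0.1975]
ee_rot: [180.0, -0.3, 172.9]
wrist_force: [-0.5, -0.3, -0.1]
width: -0.0
grip_force: 0.0
```

```bash
python3 -c "
from h import *
to([.556,-.037,.117],173)
t=snapshot('top');s=snapshot('side')
for n,im,b in(('top',t,(190,165,365,260)),('side',s,(240,155,345,290))):
    for c in('orange','green'):print(n,c,blobs(im,c,b))
a=t[165:265,195:345];b=s[150:270,220:345]
b=cv2.copyMakeBorder(b,0,0,0,25,0);a=cv2.copyMakeBorder(a,0,20,0,0,0)
cv2.imwrite('pics/p2.png',cv2.resize(np.hstack([a,b]),None,fx=2.6,fy=2.6,interpolation=cv2.INTER_CUBIC)[:,:,::-1])"
```

```text
clock 6.7 tcp [ 0.5553 -0.0377  0.1975] [180.    -0.29 172.91] F [-0.55 -0.3  -0.1 ] w -0.0 shift [-0.001   0.0008  0.0805] turn -0.0015
top orange [([210, 219, 4, 6, 9], [211.1, 221.1]), ([211, 220, 9, 11, 54], [215.7, 225.9])]
top green [([214, 183, 38, 37, 1064], [232.9, 201.1]), ([212, 232, 5, 6, 19], [213.8, 234.3])]
side orange [([259, 170, 4, 6, 20], [260.5, 172.2])]
side green [([332, 155, 6, 6, 30], [334.3, 157.1]), ([256, 175, 3, 2, 5], [256.8, 175.6]), ([296, 178, 3, 4, 5], [296.8, 179.6]), ([337, 178, 7, 8, 43], [339.7, 181.5]), ([297, 250, 4, 3, 12], [298.5, 251.0])]
```

View pics/p2.png

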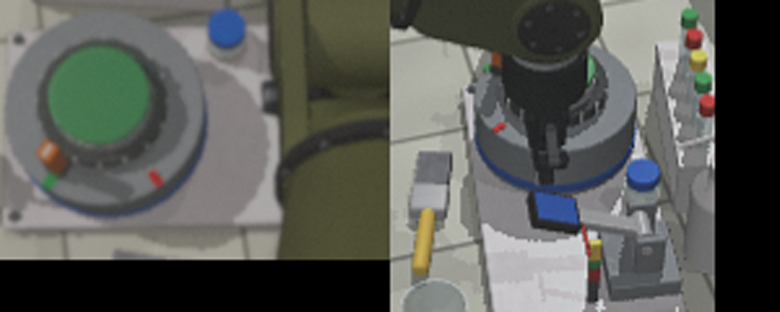

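The lug sits at the green mark (top view lug at about 49,158 in the crop, mark just beside it), the lever is still up, and the closed fingers hang above its pad. Now I'll press.

move_arm(plan=[[0, 0, 0.02, 0, 0], [0, 0, 0.035, 0, 0], [0, 0, 0.045, 0, 0], [0, 0, 0.053, 0, 0], [0, 0, 0.06, 0, 0], [0, 0, 0.067, 0, 0], [0, 0, 0.07, 0, 0], [0, 0, 0.07, 0, 0]])

```text
clock: 7.6
tcp_pos: [0.5568, -0.0366, 0.1312]
ee_rot: [-180.0, 0.0, 173.0]
wrist_force: [-4.3, -0.3, 8.7]
width: 0.0002
grip_force: 3.4
```

```bash
python3 -c "
from h import *
to([.556,-.037,.117],173)"
```

```text
clock 7.6 tcp [ 0.5568 -0.0366  0.1312] [-1.8000e+02  4.0000e-02  1.7305e+02] F [-4.32 -0.27  8.71] w 0.0002 shift [ 0.0008 -0.0005  0.0142] turn 0.0009
```

move_arm(plan=[[0, 0, 0.005, 0, 0], [0, 0, 0.009, 0, 0], [0, 0, 0.012, 0, 0], [0, 0, 0.014, 0, 0], [0, 0, 0.014, 0, 0], [0, 0, 0.014, 0, 0]])

```text
clock: 8.2
tcp_pos: [0.5567, -0.0366, 0.1176]
ee_rot: [-180.0, 0.0, 173.1]
wrist_force: [-5.9, 0.9, 7.7]
width: -0.0003
grip_force: 4.4
```

```bash
python3 -c "
from h import *
to([.556,-.037,.117],173)
s=snapshot('side');b=s[195:275,265:345]
cv2.imwrite('pics/p3.png',cv2.resize(b,None,fx=7,fy=7,interpolation=cv2.INTER_CUBIC)[:,:,::-1])"
```

```text
clock 8.2 tcp [ 0.5567 -0.0366  0.1176] [-1.8000e+02  3.0000e-02  1.7305e+02] F [-5.92  0.87  7.72] w -0.0003 shift [ 0.0007 -0.0005  0.0006] turn 0.0009
```

View pics/p3.png

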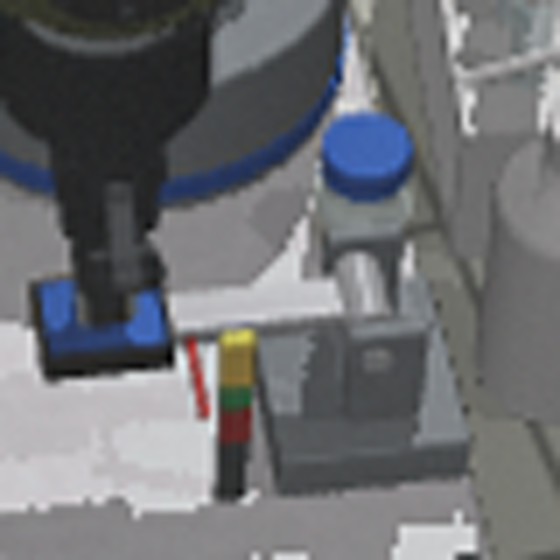

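```bash
python3 -c "
from h import *
g=lambda x,y:(265+(x+.5)/7-.5,195+(y+.5)/7-.5)
t=np.radians(-7);X=np.array([np.cos(t),np.sin(t),0]);Y=np.array([-X[1],X[0],0])
pad=np.array([.5675,-.0385,0])
def hit(p,e):
    o,d=ray('side',p);s=(-e-(o-pad)@Y)/(d@Y);q=o+s*d
    return 'pin-dist %.4f z %.4f'%(.088-(q-pad)@X,q[2])
for n,p,e in(('root',(190,340),20),('tip',(205,413),30),('tip',(205,413),33),('tip',(205,413),42),('strip top',(240,331),36),('yel/green',(236,389),36),('green/red',(235,410),36),('red end',(233,443),36),('padfront',(47,378),-20),('padR',(171,366),20),):print(n,e,hit(g(*p),e/1000))
"
```

```text
root 20 pin-dist 0.0694 z 0.0994
tip 30 pin-dist 0.0648 z 0.0667
tip 33 pin-dist 0.0653 z 0.0707
tip 42 pin-dist 0.0671 z 0.0828
strip top 36 pin-dist 0.0539 z 0.1217
yel/green 36 pin-dist 0.0545 z 0.0873
green/red 36 pin-dist 0.0545 z 0.0744
red end 36 pin-dist 0.0547 z 0.0538
padfront -20 pin-dist 0.1188 z 0.0345
padR 20 pin-dist 0.0764 z 0.0850
```

The side view shows the pad flat under the fingers, with the pointer tip at about (205,413). After allowing for parallax it lies within the green band, and the fingertip height of 95.6 mm fits a level lever.

```bash
python3 -c "
from rig import order
print(order.hand_in())"
```

```text
the job is handed in; nothing more can be done
None
```

I turned the collar clockwise to its hard stop at the green mark, then pressed the run lever level with its pointer in the green band, and handed the job in at about 8 s with the arm still holding the lever down.

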